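# Clamp a wooden block in a drilling jig

### The arm

A 6-joint arm with a two-finger parallel gripper is mounted at the origin on the work surface. World frame = base frame: x ahead of the robot, y to its left, z up, the work surface at z = 0. Lengths are in m, angles in rad, forces in N, time in s.
With the tool pointing down it reaches from about 0.325 to 0.9 m from the base axis. Payload 6.1 kg.
Tool frame: the origin (TCP) lies on the centre line of the jaws, within the pads' length; the fingertips stand r.tips_ahead ahead of it and the grasp point (between the pads) lies 8 mm behind it (r.tips_ahead is the distance from the TCP to the fingertips, in m); y points along the fingers, x is the direction in which the jaws open and shut, and the axes are right-handed (so a half turn about y gives the same grasp; the last joint's range is limited). The gripper opens to 87 mm and grips with 3 to 60 N. Pads are 19 mm wide; open, the fingers measure 117 mm over their backs; the gripper's body (75 mm by 190 mm) begins 51 mm behind the grasp point.
Start: joints at [1.06, 0.22, 1.526, -0, 1.395, -0.126], TCP at [0.235, 0.579, 0.234] pointing down, gripper open.
Joint ranges: [-2.98, 2.98], [-0.91, 2.08], [0.09, 2.57], [-1.24, 4.39], [0.2, 2.65], [-2.68, 2.68]. Speed limits (rad/s): [2.57, 2.57, 3.01, 3.14, 3.14, 3.14].

### API

Orientations are given as a rotation vector (axis times angle).
In Python, from rig import r gives the robot as it stands.
- The arm moves only by the tool servo_tool, never from a script. Its argument "steps" is a list of rows, each a list of 2 entries, a list of its own where there are three numbers: the shift along the world's x, y, z in units of 25 mm (1.0 is 25 mm), then the turn about the world's z in units of 6 degrees (1.0 is 6 degrees). In form: [[[dx, dy, dz], yaw], ...]. A call has 1 to 5 rows; each row is the pose to reach, as a shift and turn from the pose measured when the call began; what a row does not reach only later rows make up. A row lasts 1/10 s, in which the tool goes at most 50 mm and 8.59 degrees, less where a joint would pass 70% of its speed; a pose out of reach is approached as far as the arm can. A call with a gripper value outside its range is refused whole. "claw" is the closure, from -1 (fully open) to 1 (shut), so that 0 is half open, set as the call begins (left out, the last holds). The fingers move at their own pace and stop on an object; "grip_force" is the grip in N (left out, the last holds). Time passes only in rows, so rows that repeat a pose let the fingers close. It gives the time, the measured TCP pose, the force and the opening at its end, in the units of the state.
- r.sense(): the state, without advancing time (a new reading comes with each control period).
- r.get_image(name): name is "side" or "top"; returns a dict with "image" (384x512x3 uint8, red, green, blue), "range_z" (384x512 float32, m along the optical axis (not along the pixel's ray), 0 where there is no reading), "fx", "fy", "cx", "cy" (pixels), "k1" (the pictures are not rectified: a ray, as slopes to the right and down, at radius r is drawn at 1 + k1 r^2 times it, then the intrinsics apply), "rvec" (rotation vector, rad) and "tvec" (3), from world to camera coordinates, as OpenCV has them. Camera axes: x right, y down, z forward; pixel columns grow to the right and rows downward; lengths in m; the calibration is good to about 2 mm. A picture is of the moment at which its call begins.
- r.sign_off(): hands the job in, once; it reports no verdict.
The state is a dict: "clock": time; "qpos": joint angles; "qvel": joint speeds; "tau": joint torques, N m; "tool_pos": TCP position; "ee_rot": TCP orientation; "contact_force": force on the tool from outside, world axes, zero at the start; "moment": the same for the moment, N m; "grip_width": finger opening in m.
Only numpy, scipy, OpenCV 4.12 (cv2) and the standard library are available. Lean on these libraries where they do the work, as an engineer would, in place of code of your own. Each camera call takes 0.05 s, during which the arm holds its last target.

### The job

Using only pushes with the fingertips, get the wooden block ready for drilling: first slide it along its guide strips until it sits fully home against the jig's end stop, then push the toggle clamp's lever over past its dead point until it snaps down into lock with the clamp's rubber foot pressing on the block. Do not lift the block, and leave the hammer, jar, tub and offcut beside the jig where they are. Finish with the hand clear of everything.

Things in the scene. Friction and masses are not known exactly. Their poses are not given: they have to be found in the camera images.
- jig: Fixed plywood jig board, 360 x 120 x 12 mm, flat on the bench; origin at the centre of its underside, x along it, y across, z up. The block slides toward +x on the board between two guide strips (18 mm wide, 10 mm high above the board, inner faces at y = -27 and +27 mm, from x = -170 to +20 mm).
- stop (a point): Centre of the near face of the jig's end stop, a wooden bar 90 mm wide (along jig y), 22 mm thick, rising 24 mm above the board. In the jig's frame this point is at x = +20, y = 0, z = 24 mm.
- pivot (a point): Pivot of the steel toggle clamp (two upright cheeks, top 70 mm above the bench) behind the end stop; the lever turns here about the jig's y axis. In the jig's frame at x = +75, y = 0, z = 62 mm.
- block: Loose plain light-wood block, 100 x 50 x 28 mm, about 0.11 kg, lying between the guide strips, two pencilled crosses on top; origin at the centre of its underside, x along it toward the stop, z up. It starts 25 to 65 mm short of the stop. Push its near end (x = -50 mm), which stands 18 mm above the strips; about 1 N.
- block_end (a point): Centre of the block's leading end face, 50 mm ahead of its origin and 14 mm above its underside. Block fully home: this point is at jig x = +20 mm.
- lever (a joint): Angle of the clamp lever, rad. 0: open, leaning 0.1 rad from upright toward the block; grows as it swings over toward jig +x; 1.5: locked, almost lying down. An over-centre spring returns it to 0 if let go before the dead point at about 0.85; beyond, it snaps by itself to 1.5. Pushing the paddle takes about 7 N at first, then less.
- paddle (a point): Point on the lever's axis 100 mm from the pivot, near the middle of its black rubber paddle (34 mm wide along jig y, 16 mm thick, from 60 to 132 mm from the pivot). Push on the face that looks toward the block. Lever open: this point is about 162 mm above the bench, at jig x = +65 mm.
- foot: Sprung black rubber foot, 18 mm across, under the clamp's 12 mm thick pressing arm, which moves with the lever; origin on the arm's axis 75 mm from the pivot, underside 26 mm below it. Lever open: the arm slants up from the pivot toward the block, its tip 117 mm above the bench at jig x = 0. Locked: arm level at 62 mm, foot pressing on the block at jig x = 0.
- mallet: Hammer with wooden handle, 240 mm long, lying on the bench beside the jig; not to be disturbed. Origin on the handle side, x along it.
- glue: Closed jar, 48 mm wide, 85 mm high, on the bench beside the jig; not to be disturbed. Origin at the centre of its underside.
- tub: Open white plastic tub, 70 mm wide, 50 mm high, on the bench beside the jig; not to be disturbed. Origin at the centre of its underside.
- offcut: Wooden offcut, 70 x 45 x 20 mm, on the bench beside the jig; not to be disturbed. Origin at the centre of its underside.
Mind the look-alikes: they are no part of the job. What is shaped like the block but blue, orange or red is not meant.

How it is judged:
By the outcome, as a careful person would: the job done as asked, in the order asked, and still so for the second after the job is handed in, with the robot touching nothing.
It also fails if it takes over 43 s, if anything falls off the work surface, if the arm or the gripper's body presses on something with over 40 N, if the wrist force passes 120 N, or if a joint passes its speed limit or range.

## Working session

There is one attempt and no reset: what is moved stays moved. The work goes in short steps, Python scripts to look and compute and a tool call to move; the robot and the scene stay as the last step left them, time stands still between calls to the robot, and variables do not carry over. Pictures are saved under pics/ and viewed, and the job is handed in when it is done.

Besides the shell and the picture viewer there is one more tool, called after "Call:" as name([rows], argument=value, ...), one row to a line, values as JSON. servo_tool: Moves the arm, as the interface text tells. Its arguments: {"type":"object","properties":{"steps":{"type":"array"},"claw":{"type":"number"},"grip_force":{"type":"number"}},"required":["steps"]}

```bash
mkdir -p pics; cat > h.py <<'E'
import numpy as np, cv2
from rig import r
def grab(n):
    d=r.get_image(n); np.savez(f'{n}.npz',**d); return d
def load(n): return dict(np.load(f'{n}.npz'))
def px2w(d,u,v,z=None,h=None):
    # h: world height plane ; else depth
    K=np.array([[d['fx'],0,d['cx']],[0,d['fy'],d['cy']],[0,0,1]],float)
    s=cv2.undistortPoints(np.array([[[u,v]]],float),K,np.array([float(d['k1']),0,0,0.]))[0,0]
    R=cv2.Rodrigues(np.array(d['rvec'],float))[0]; t=np.array(d['tvec'],float).ravel()
    c=-R.T@t; ray=R.T@np.array([s[0],s[1],1])
    if h is not None: return c+ray*(h-c[2])/ray[2]
    if z is None:
        p=d['range_z'][int(v)-1:int(v)+2,int(u)-1:int(u)+2]; z=np.median(p[p>0])
    return c+ray*z
def w2px(d,p):
    K=np.array([[d['fx'],0,d['cx']],[0,d['fy'],d['cy']],[0,0,1]],float)
    return cv2.projectPoints(np.array(p,float).reshape(-1,1,3),np.array(d['rvec'],float),np.array(d['tvec'],float),K,np.array([float(d['k1']),0,0,0.]))[0][:,0]
def save(d,f,crop=None,k=1):
    im=d['image'][:,:,::-1]
    if crop: im=im[crop[1]:crop[3],crop[0]:crop[2]]
    cv2.imwrite('pics/'+f,cv2.resize(im,None,fx=k,fy=k,interpolation=cv2.INTER_CUBIC))
E
python3 - <<'E'
from h import *
for n in('top','side'):
    d=grab(n);save(d,n+'1.png',None,1.5)
s=r.sense();print(s,r.tips_ahead)
E
```

```text
{'clock': 0.1, 'qpos': array([ 1.05985823e+00,  2.21148167e-01,  1.52750274e+00,  4.38601960e-07,
        1.39470073e+00, -1.26094327e-01]), 'qvel': array([ 9.94185932e-05, -1.24623600e-03, -1.60420617e-03, -1.79257974e-03,
       -4.52878814e-04,  9.99779267e-04]), 'tau': array([ 8.60700638e-04, -4.95942664e+01, -3.88520515e+01,  7.01771351e-02,
        5.15097601e-02, -3.17387844e-06]), 'tool_pos': array([0.23436658, 0.57880844, 0.23254288]), 'ee_rot': array([-1.36784902, -0.92002441,  0.92261431]), 'contact_force': array([ 1.64982632, -0.27245925,  0.56480154]), 'moment': array([-0.0160635 , -0.03507974,  0.040162  ]), 'grip_width': 0.08710792880714605} 0.011
```

View pics/top1.png

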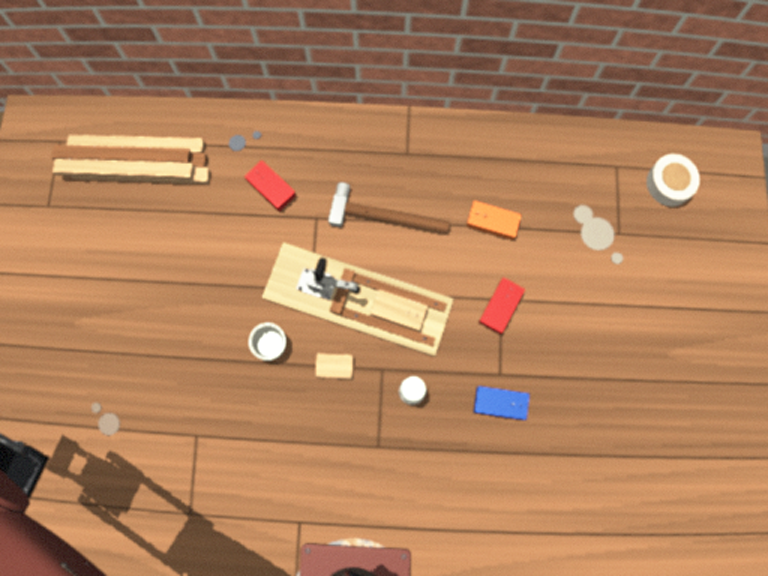

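View pics/side1.png

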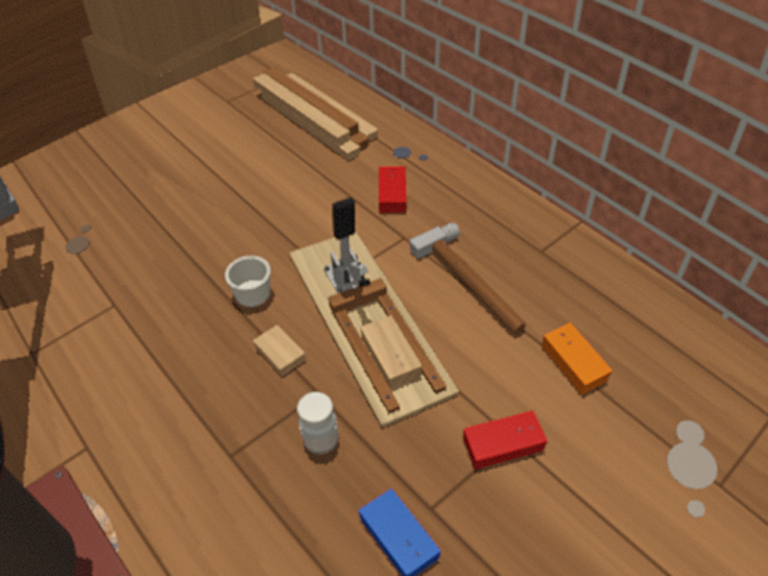

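The top view shows the jig at about (360,300) in the enlarged picture, with the clamp at its left end and the block at about (398,309). The plain light block between the strips has two crosses, so it is the one meant. The blue, orange and red blocks and the small offcut at (334,366) are not. I'll check an enlarged crop.

```bash
python3 - <<'E'
from h import *
d=load('top');save(d,'topc.png',(165,150,315,245),5)
d=load('side');save(d,'sidec.png',(180,120,320,290),3.5)
E
```

```text
(no output)
```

View pics/topc.png

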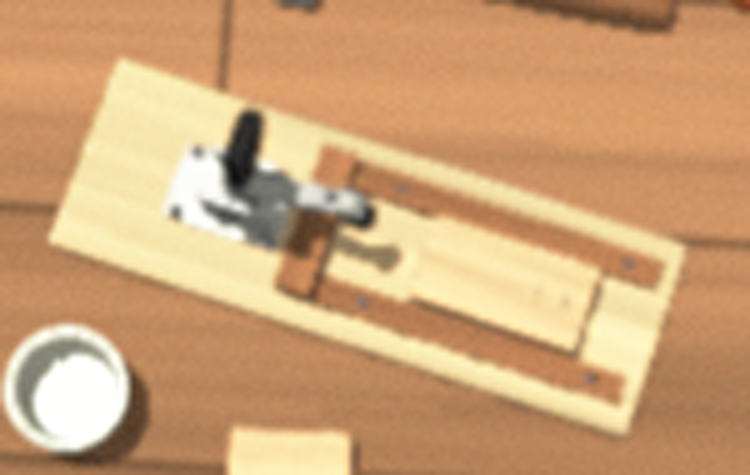

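View pics/sidec.png

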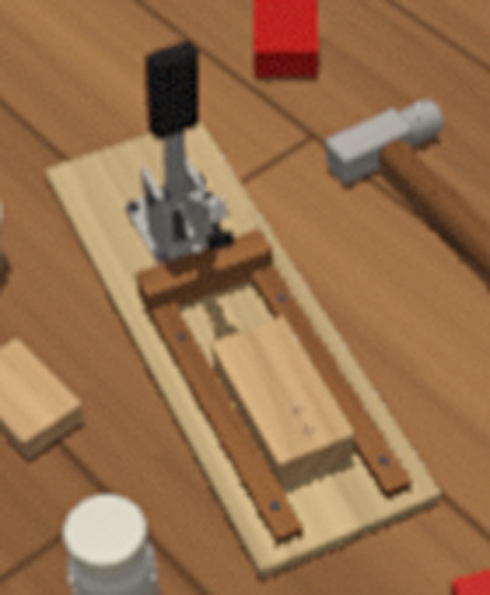

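The crops confirm it: the light block is between the strips, its near end at about (590,310) in the top crop. The board corners are at (120,58), (50,243), (628,435) and (685,245) in that crop.

```bash
cat >> h.py <<'E'
def rigid(A,B):
    a=A.mean(0);b=B.mean(0);th=np.arctan2(*(lambda M:(M[0,1]-M[1,0],M[0,0]+M[1,1]))((A-a).T@(B-b)))
    R=np.array([[np.cos(th),-np.sin(th)],[np.sin(th),np.cos(th)]]);return th,R,b-R@a
E
python3 - <<'E'
from h import *
def c2(p,o,k): return p[0]/k+o[0]-.5+.5/k,p[1]/k+o[1]-.5+.5/k
t=load('top');s=load('side')
T=[c2(p,(165,150),5) for p in[(120,58),(50,243),(628,435),(685,245)]]
S=[c2(p,(180,120),3.5) for p in[(203,122),(47,172),(262,577),(440,495)]]
P=np.array([px2w(t,*p,h=.012)[:2] for p in T]);Q=np.array([px2w(s,*p,h=.012)[:2] for p in S])
print(P.round(4),'\n',Q.round(4))
# +y = z cross x
J=np.array([[.18,-.06],[.18,.06],[-.18,.06],[-.18,-.06]])
for X in(P,Q):
  for JJ in(J,J*[1,-1]):
    th,R,o=rigid(JJ,X);print(th,o.round(4),np.abs(JJ@R.T+o-X).max().round(4))
JJ=J
best=min((np.abs(rigid(j,X)[1]@j.T+rigid(j,X)[2][:,None]-X.T).max(),i) for X in(P,) for i,j in enumerate((J,J*[1,-1])))
j=(J,J*[1,-1])[best[1]]
th,R,o=rigid(np.r_[j,j],np.r_[P,Q]);print('jig',th,o)
inv=lambda p:np.r_[R.T@(p[:2]-o),p[2]]
for p in[(435,215),(412,300),(578,352),(603,270)]:
  print('blk',inv(px2w(t,*c2(p,(165,150),5),h=.04)).round(4))
for p in[(213,350),(280,318),(353,432),(280,474)]:
  print('blkS',inv(px2w(s,*c2(p,(180,120),3.5),h=.04)).round(4))
for n,d,ps,o_,k in(('t',t,[(245,145),(360,210),(590,310)],(165,150),5),('s',s,[(172,90),(205,255)],(180,120),3.5)):
  for p in ps: print(n,p,inv(px2w(d,*c2(p,o_,k))).round(4))
E
```

```text
[[ 0.6845  0.1787]
 [ 0.5687  0.211 ]
 [ 0.4726 -0.1353]
 [ 0.5871 -0.1649]] 
 [[ 0.6828  0.172 ]
 [ 0.5681  0.2075]
 [ 0.469  -0.1383]
 [ 0.5841 -0.1675]]
1.2983786096830676 [0.5782 0.0224] 0.0022
1.295923639572564 [0.5782 0.0224] 0.1161
1.2904627735631136 [0.576  0.0184] 0.0036
1.288984149014289 [0.576  0.0184] 0.1158
jig 1.294428646616184 [0.57712852 0.02039995]
blk [-0.0317 -0.024   0.04  ]
blk [-0.0354  0.0277  0.04  ]
blk [-0.1355  0.0258  0.04  ]
blk [-0.1342 -0.0245  0.04  ]
blkS [-0.0399  0.0263  0.04  ]
blkS [-0.0353 -0.0218  0.04  ]
blkS [-0.1324 -0.023   0.04  ]
blkS [-0.1399  0.0286  0.04  ]
t (245, 145) [0.0629 0.0038 0.1918]
t (360, 210) [0.0027 0.0018 0.1136]
t (590, 310) [-1.344e-01 -1.000e-04  3.820e-02]
s (172, 90) [0.0576 0.0038 0.1677]
s (205, 255) [ 0.0382 -0.0027  0.0341]
```

```bash
cat >> h.py <<'E'
TH=1.294; O=np.array([.577,.0205]); RJ=np.array([[np.cos(TH),-np.sin(TH)],[np.sin(TH),np.cos(TH)]])
inv=lambda p:np.r_[RJ.T@(np.array(p)[:2]-O),p[2:]]
fwd=lambda p:np.r_[RJ@np.array(p)[:2]+O,p[2:]]
E
python3 - <<'E'
from h import *
t=load('top')
for n,u,v,h in(('jar',413/1.5,390/1.5,.085),('tub',268/1.5,342/1.5,.05),('offc',334/1.5,366/1.5,.02),('hamHead',340/1.5,203/1.5,.02),('hamEnd',448/1.5,228/1.5,.02)):
  print(n,inv(px2w(t,u,v,h=h)).round(3))
s=r.sense();from scipy.spatial.transform import Rotation as Ro
A=Ro.from_rotvec(s['ee_rot']).as_matrix();print(A.round(3))
ja=np.arctan2(A[1,0],A[0,0]);print('jaw ang',ja,'want',TH+np.pi/2, 'turn units',[np.degrees(TH+np.pi/2+k*np.pi-ja)/6 for k in(-1,0,-2)],'q6',s['qpos'][5])
for p in[(-.175,0),(-.155,0),(-.09,0),(.045,0),(.16,0)]: print(p,fwd(p),((fwd(p)-s['tool_pos'][:2])/.025).round(2),np.linalg.norm(fwd(p)))
E
```

```text
jar [-0.158  0.143  0.085]
tub [0.131 0.143 0.05 ]
offc [-0.     0.142  0.02 ]
hamHead [ 0.099 -0.172  0.02 ]
hamEnd [-0.124 -0.192  0.02 ]
[[ 0.375 -0.001 -0.927]
 [ 0.927 -0.002  0.375]
 [-0.002 -1.     0.   ]]
jaw ang 1.1859526722960738 want 2.8647963267948966 turn units [np.float64(-13.968224022483016), np.float64(16.031775977516983), np.float64(-43.968224022483014)] q6 -0.1260943266699752
(-0.175, 0) [ 0.52917682 -0.14783878] [ 11.79 -29.07] 0.5494400856431871
(-0.155, 0) [ 0.53464232 -0.12860006] [ 12.01 -28.3 ] 0.5498912526012856
(-0.09, 0) [ 0.55240522 -0.06607423] [ 12.72 -25.8 ] 0.5563428179718142
(0.045, 0) [0.58929739 0.06378711] [ 14.2 -20.6] 0.592739579786596
(0.16, 0) [0.62072405 0.17440974] [ 15.45 -16.18] 0.6447612781538169
```

Call:
servo_tool([
  [[0.7, -1.75, 0], -0.85],
  [[1.4, -3.5, 0], -1.7],
  [[2.1, -5.25, 0], -2.55],
  [[2.8, -7.0, 0], -3.4],
  [[3.5, -8.75, 0], -4.25],
], claw=1, grip_force=20)

```text
clock: 0.6
tool_pos: [0.3219, 0.3582, 0.232]
ee_rot: [-1.493, -0.575, 0.579]
contact_force: [1.1, 0.1, 0.3]
grip_width: 0.0551
```

Call:
servo_tool([
  [[0.75, -1.8, 0], -0.9],
  [[1.5, -3.6, 0], -1.8],
  [[2.25, -5.4, 0], -2.7],
  [[3.0, -7.2, 0], -3.6],
  [[3.75, -9.0, 0], -4.5],
])

```text
clock: 1.1
tool_pos: [0.4158, 0.1313, 0.232]
ee_rot: [-1.561, -0.205, 0.208]
contact_force: [0.6, 0.5, -0.2]
grip_width: 0.0149
```

Call:
servo_tool([
  [[0.75, -1.8, 0], -0.9],
  [[1.5, -3.6, 0], -1.8],
  [[2.25, -5.4, 0], -2.7],
  [[3.0, -7.2, 0], -3.6],
  [[3.75, -9.0, 0], -4.5],
])

```text
clock: 1.6
tool_pos: [0.5097, -0.0957, 0.2317]
ee_rot: [-1.564, 0.169, -0.165]
contact_force: [0.4, 0.4, -0.1]
grip_width: 0.0002
```

```bash
cat > st.py <<'E'
from h import *
from scipy.spatial.transform import Rotation as Ro
s=r.sense();A=Ro.from_rotvec(s['ee_rot']).as_matrix();ja=np.arctan2(A[1,0],A[0,0])
print('clock',s['clock'],'jig',inv(s['tool_pos']).round(4),'tips z',(s['tool_pos'][2]-r.tips_ahead).round(4),'yaw units to go',((TH-np.pi/2-ja)/np.radians(6)).round(2),'F jig',inv(np.r_[s['contact_force'][:2]+O,s['contact_force'][2]]).round(1),s['grip_width'])
import sys
if len(sys.argv)>1:
  g=[float(x) for x in sys.argv[1:4]];print('shift',((fwd(g)-s['tool_pos'])/.025).round(2))
E
python3 st.py -.175 0 .044
```

```text
clock 1.6 jig [-0.1302  0.033   0.2317] tips z 0.2207 yaw units to go -0.61 F jig [ 0.5 -0.3 -0.1] 0.000194567147405905
shift [ 0.78 -2.09 -7.51]
```

Call:
servo_tool([
  [[0.4, -1.05, 0], -0.3],
  [[0.8, -2.1, 0], -0.6],
  [[0.8, -2.1, -1.9], -0.6],
  [[0.8, -2.1, -3.8], -0.6],
  [[0.8, -2.1, -5.2], -0.6],
])

```text
clock: 2.1
tool_pos: [0.528, -0.1479, 0.0983]
ee_rot: [-1.558, 0.221, -0.213]
contact_force: [0.1, -0.3, -0.5]
grip_width: 0.0008
```

```bash
python3 st.py -.175 0 .040; python3 -c "
from h import *
d=grab('top');save(d,'top2.png',(165,150,315,245),5)
d=grab('side');save(d,'side2.png',(180,120,320,290),3.5)"
```

```text
clock 2.1 jig [-0.1754  0.0011  0.0983] tips z 0.0873 yaw units to go -0.0 F jig [-0.3 -0.1 -0.5] 0.0008431544744720219
shift [ 0.05  0.   -2.33]
```

View pics/side2.png

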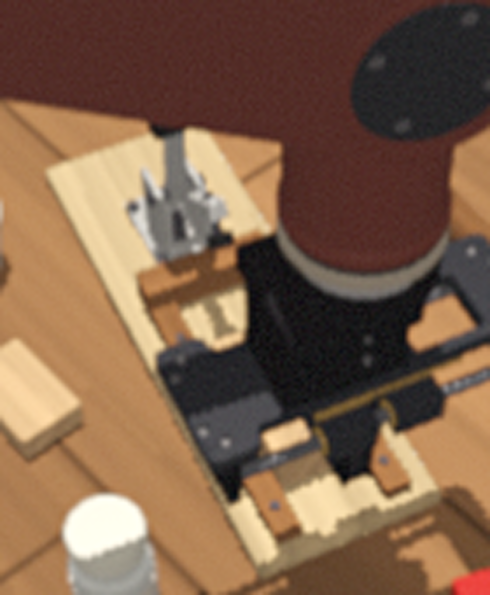

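The side view shows the fingers centred behind the block's near end. The body is crosswise and well clear of the jar at (105,530). Next I lower the fingers.

Call:
servo_tool([
  [[0.05, 0, -1.2], 0],
  [[0.05, 0, -2.3], 0],
  [[0.05, 0, -2.3], 0],
])

```text
clock: 2.5
tool_pos: [0.5241, -0.1453, 0.036]
ee_rot: [-1.554, 0.231, -0.201]
contact_force: [-1.1, 0.1, -0.5]
grip_width: 0.0006
```

```bash
python3 st.py -.145 0 .040; python3 st.py -.1 0 .04
```

```text
clock 2.5 jig [-0.174   0.0056  0.036 ] tips z 0.025 yaw units to go -0.01 F jig [-0.1  1.1 -0.5] 0.0005524846024272555
shift [0.53 1.05 0.16]
clock 2.5 jig [-0.174   0.0056  0.036 ] tips z 0.025 yaw units to go -0.01 F jig [-0.1  1.1 -0.5] 0.0005524846024272555
shift [1.02 2.78 0.16]
```

Call:
servo_tool([
  [[0.15, -0.1, 0.15], 0],
  [[0.2, -0.1, 0.15], 0],
])

```text
clock: 2.7
tool_pos: [0.5316, -0.149, 0.043]
ee_rot: [-1.556, 0.228, -0.205]
contact_force: [0.5, 0.1, 0.8]
grip_width: 0.0003
```

```bash
python3 st.py -.145 0 .040; python3 st.py -.1 0 .04
```

```text
clock 2.7 jig [-0.1754 -0.0027  0.043 ] tips z 0.032 yaw units to go -0.01 F jig [ 0.2 -0.5  0.8] 0.00028411826259141495
shift [ 0.23  1.2  -0.12]
clock 2.7 jig [-0.1754 -0.0027  0.043 ] tips z 0.032 yaw units to go -0.01 F jig [ 0.2 -0.5  0.8] 0.00028411826259141495
shift [ 0.72  2.93 -0.12]
```

Call:
servo_tool([
  [[0.1, 0.4, -0.1], 0],
  [[0.17, 0.8, -0.1], 0],
  [[0.3, 1.2, -0.1], 0],
  [[0.4, 1.6, -0.1], 0],
  [[0.5, 2.0, -0.1], 0],
])

```text
clock: 3.2
tool_pos: [0.5445, -0.098, 0.0407]
ee_rot: [-1.556, 0.227, -0.205]
contact_force: [-0.2, -0.9, 1.3]
grip_width: 0.0008
```

```bash
python3 st.py -.0925 0 .040
```

```text
clock 3.2 jig [-0.1229 -0.0011  0.0407] tips z 0.0297 yaw units to go -0.02 F jig [-0.9 -0.   1.3] 0.0008158922280573447
shift [ 0.29  1.18 -0.03]
```

Call:
servo_tool([
  [[0.08, 0.3, 0], 0],
  [[0.16, 0.6, 0], 0],
  [[0.23, 0.85, 0], 0],
  [[0.29, 1.05, 0], 0],
  [[0.31, 1.15, 0], 0],
])

```text
clock: 3.7
tool_pos: [0.5524, -0.0689, 0.0407]
ee_rot: [-1.556, 0.227, -0.204]
contact_force: [0.4, -1.3, -0.0]
grip_width: 0.0005
```

```bash
python3 st.py -.0855 0 .040
```

```text
clock 3.7 jig [-0.0927 -0.0007  0.0407] tips z 0.0297 yaw units to go -0.02 F jig [-1.1 -0.8 -0. ] 0.0004905579861919401
shift [ 0.05  0.29 -0.03]
```

Call:
servo_tool([
  [[0.03, 0.1, 0], 0],
  [[0.05, 0.2, 0], 0],
  [[0.08, 0.28, 0], 0],
])

```text
clock: 4.0
tool_pos: [0.554, -0.0631, 0.0407]
ee_rot: [-1.559, 0.227, -0.204]
contact_force: [-4.1, -12.2, 1.8]
grip_width: 0.0007
```

```bash
python3 st.py -.0855 0 .040
```

```text
clock 4.0 jig [-0.0867 -0.0007  0.0407] tips z 0.0297 yaw units to go -0.02 F jig [-12.8   0.6   1.8] 0.0006628869966575732
shift [-0.02  0.05 -0.03]
```

Resistance rose to 13 N at the expected home position. I'll hold briefly, back off, rise and look.

Call:
servo_tool([
  [[0, 0, 0], 0],
  [[-0.2, -0.7, 0], 0],
  [[-0.5, -1.8, 0], 0],
  [[-0.5, -1.8, 1.6], 0],
  [[-0.5, -1.8, 3.4], 0],
])

```text
clock: 4.5
tool_pos: [0.5391, -0.1078, 0.1241]
ee_rot: [-1.557, 0.233, -0.2]
contact_force: [0.9, -0.4, -0.5]
grip_width: 0.0008
```

Call:
servo_tool([
  [[-0.4, -1.5, 2], 0],
  [[-0.8, -3, 4], 0],
  [[-0.8, -4.5, 4], 0],
])

```text
clock: 4.8
tool_pos: [0.521, -0.2141, 0.2264]
ee_rot: [-1.557, 0.226, -0.203]
contact_force: [1.8, -0.5, -0.1]
grip_width: 0.0006
```

```bash
python3 -c "
from h import *
d=grab('top');save(d,'top3.png',(165,150,315,245),5)
d=grab('side');save(d,'side3.png',(180,120,320,290),3.5)"; python3 st.py .01 0 .23
```

```text
clock 4.9 jig [-0.2463 -0.0116  0.2261] tips z 0.2151 yaw units to go 0.03 F jig [-0.5 -0.1  0.9] 0.00033950378523136377
shift [2.35 9.99 0.15]
```

View pics/top3.png

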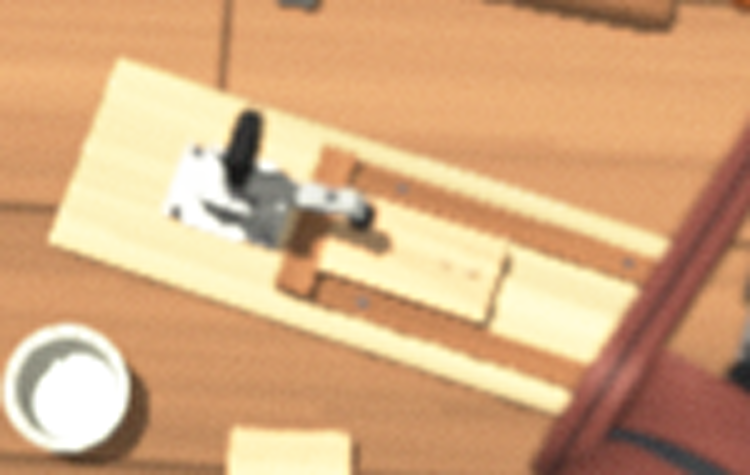

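View pics/side3.png

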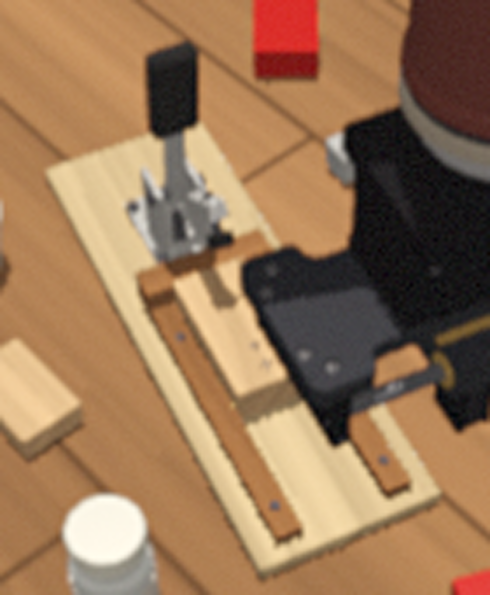

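The block now meets the end stop along its full width (edge around (330,240) in the top crop). Next I approach the lever.

```bash
python3 st.py -.01 0 .163;python3 st.py .02 0 .163
```

```text
clock 4.9 jig [-0.2463 -0.0116  0.2261] tips z 0.2151 yaw units to go 0.03 F jig [-0.5 -0.1  0.9] 0.00033950378523136377
shift [ 2.14  9.22 -2.53]
clock 4.9 jig [-0.2463 -0.0116  0.2261] tips z 0.2151 yaw units to go 0.03 F jig [-0.5 -0.1  0.9] 0.00033950378523136377
shift [ 2.46 10.37 -2.53]
```

Call:
servo_tool([
  [[0.45, 1.8, 0], 0],
  [[0.9, 3.6, 0], 0],
  [[1.4, 5.4, 0], 0],
  [[1.8, 7.2, -1.0], 0],
  [[2.1, 9.0, -2.5], 0],
])

```text
clock: 5.4
tool_pos: [0.5733, -0.0007, 0.1716]
ee_rot: [-1.56, 0.228, -0.212]
contact_force: [0.1, -0.4, -0.6]
grip_width: 0.0003
```

```bash
python3 st.py .025 0 .163;python3 st.py .12 0 .150
```

```text
clock 5.4 jig [-0.0214 -0.0022  0.1716] tips z 0.1606 yaw units to go 0.03 F jig [-0.3 -0.2 -0.6] 0.0003470810528962143
shift [ 0.42  1.81 -0.34]
clock 5.4 jig [-0.0214 -0.0022  0.1716] tips z 0.1606 yaw units to go 0.03 F jig [-0.3 -0.2 -0.6] 0.0003470810528962143
shift [ 1.46  5.46 -0.86]
```

Call:
servo_tool([
  [[0.15, 0.6, -0.3], 0],
  [[0.3, 1.2, -0.3], 0],
  [[0.45, 1.8, -0.3], 0],
  [[0.55, 2.2, -0.3], 0],
])

```text
clock: 5.8
tool_pos: [0.5879, 0.0552, 0.1651]
ee_rot: [-1.559, 0.226, -0.213]
contact_force: [0.8, -0.8, 0.1]
grip_width: 0.0003
```

```bash
python3 st.py .06 0.002 .163;python3 st.py .12 0.002 .140
```

```text
clock 5.8 jig [ 0.0364 -0.001   0.1651] tips z 0.1541 yaw units to go 0.03 F jig [-0.6 -1.   0.1] 0.00030332101463251466
shift [ 0.14  0.94 -0.08]
clock 5.8 jig [ 0.0364 -0.001   0.1651] tips z 0.1541 yaw units to go 0.03 F jig [-0.6 -1.   0.1] 0.00030332101463251466
shift [ 0.8   3.25 -1.  ]
```

Call:
servo_tool([
  [[0.15, 0.4, 0], 0],
  [[0.3, 0.8, 0.05], 0],
  [[0.4, 1.2, 0.05], 0],
  [[0.5, 1.6, 0.05], 0],
  [[0.6, 1.95, 0], 0],
])

```text
clock: 6.3
tool_pos: [0.6032, 0.1025, 0.1659]
ee_rot: [-1.562, 0.227, -0.215]
contact_force: [-2.6, -6.6, 1.1]
grip_width: 0.0005
```

```bash
python3 st.py .1125 0.002 .156;python3 st.py .1345 0.002 .138
```

```text
clock 6.3 jig [ 0.086  -0.0028  0.1659] tips z 0.1549 yaw units to go 0.04 F jig [-7.1  0.7  1.1] 0.000455961934383289
shift [ 0.1   1.07 -0.4 ]
clock 6.3 jig [ 0.086  -0.0028  0.1659] tips z 0.1549 yaw units to go 0.04 F jig [-7.1  0.7  1.1] 0.000455961934383289
shift [ 0.34  1.92 -1.12]
```

Call:
servo_tool([
  [[0.1, 0.4, -0.1], 0],
  [[0.2, 0.8, -0.3], 0],
  [[0.25, 1.15, -0.5], 0],
  [[0.3, 1.5, -0.75], 0],
  [[0.35, 1.8, -1.0], 0],
])

```text
clock: 6.8
tool_pos: [0.6124, 0.1483, 0.1407]
ee_rot: [-1.561, 0.227, -0.215]
contact_force: [-0.2, 0.1, -0.4]
grip_width: 0.0005
```

```bash
python3 st.py .145 0.002 .13; python3 -c "
from h import *
d=grab('side');save(d,'side4.png',(150,90,350,240),4)"
```

```text
clock 6.8 jig [0.1326 0.0009 0.1407] tips z 0.1297 yaw units to go 0.05 F jig [ 0.   0.3 -0.4] 0.000527276198220456
shift [ 0.09  0.49 -0.43]
```

View pics/side4.png

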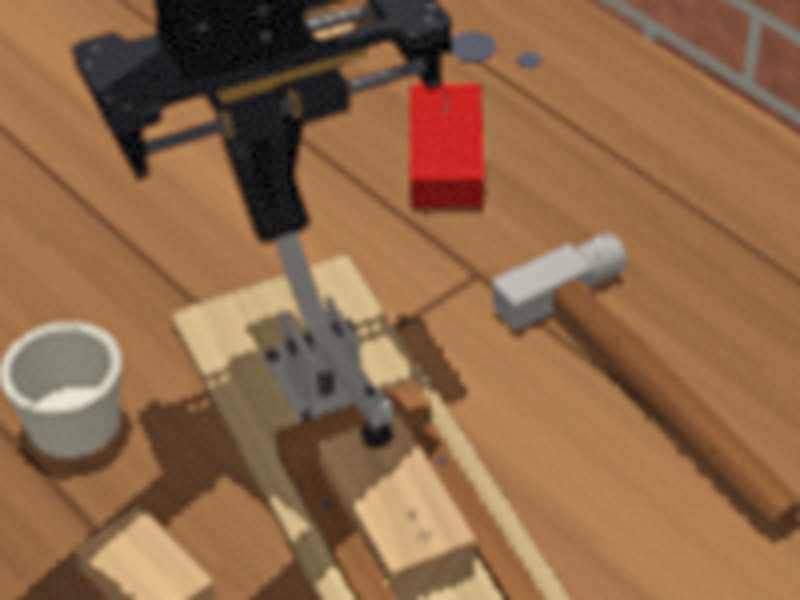

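The force dropped to zero, and the pressing arm looks level with its foot on the block at (378,432). I'll rise and move clear to check.

Call:
servo_tool([
  [[0, 0, 1.2], 0],
  [[0, 0, 2.6], 0],
  [[0, 0, 4], 0],
  [[-1, 0.5, 5], 0],
  [[-2.5, 1.5, 5], 0],
])

```text
clock: 7.35
tool_pos: [0.5512, 0.1866, 0.2681]
ee_rot: [-1.559, 0.225, -0.22]
contact_force: [-0.1, 0.9, -0.4]
grip_width: 0.0005
```

Call:
servo_tool([
  [[-1, 1.5, 0], 0],
  [[-2, 3.0, 0], 0],
  [[-3, 4.5, 0], 0],
  [[-4, 6, 0], 0],
  [[-5, 7.5, 0], 0],
])

```text
clock: 7.85
tool_pos: [0.4244, 0.3755, 0.2675]
ee_rot: [-1.559, 0.226, -0.219]
contact_force: [1.0, -0.1, 1.1]
grip_width: 0.0004
```

```bash
python3 -c "
from h import *
d=grab('side');save(d,'side5.png',(150,90,350,240),4)
t=grab('top');save(t,'top5.png',(165,150,315,245),5);save(t,'top5f.png',None,1.5)
"; python3 st.py
```

```text
clock 7.95 jig [0.3018 0.2466 0.2675] tips z 0.2565 yaw units to go 0.01 F jig [-0.3 -0.7 -0.7] 0.00020402184196861958
```

View pics/side5.png

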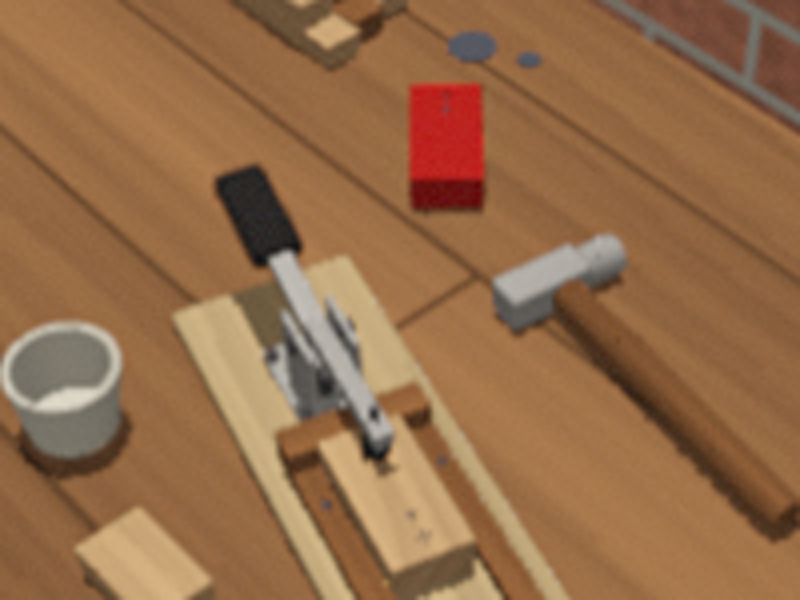

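View pics/top5.png

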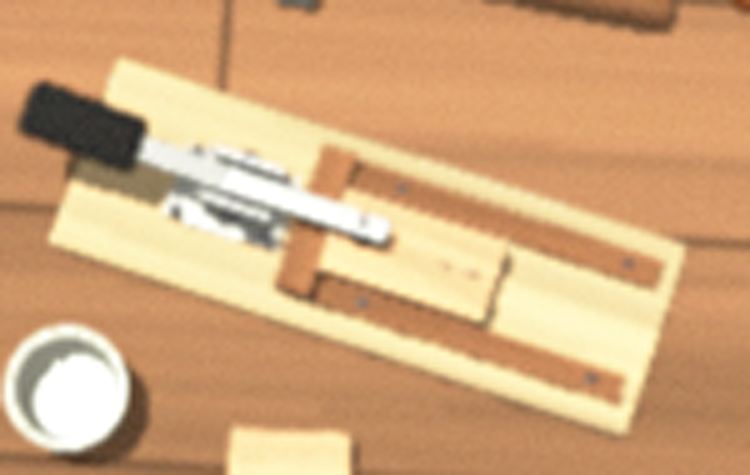

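View pics/top5f.png

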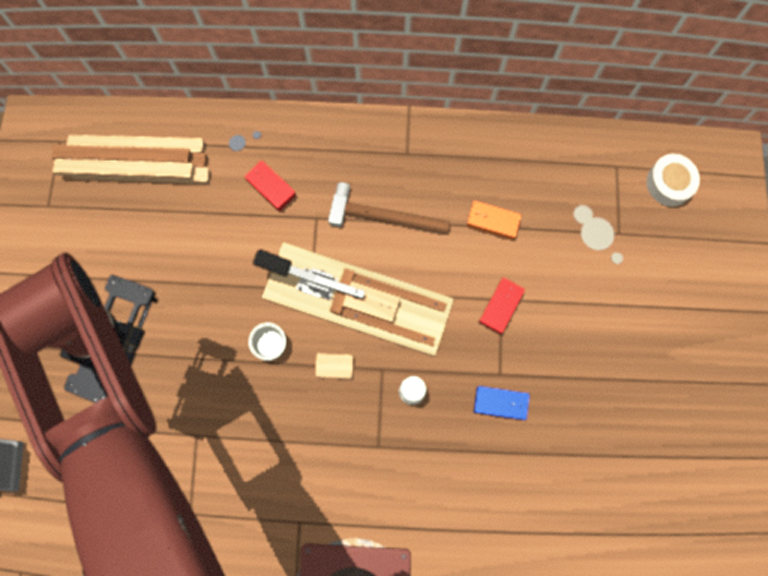

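The lever lies down and the arm is level with its foot on the block. The neighbouring objects sit at the same pixels as before. One numeric check of the lock height, and that the arm has settled, before handing in.

Call:
servo_tool([
  [[0, 0, 0], 0],
  [[0, 0, 0], 0],
])

```text
clock: 8.15
tool_pos: [0.422, 0.378, 0.2668]
ee_rot: [-1.559, 0.223, -0.212]
contact_force: [-0.7, 0.1, 0.1]
grip_width: 0.0006
```

```bash
python3 - <<'E'
from h import *
t=load('top')
for n,p in(('paddle',(85,125)),('arm',(360,222)),('arm2',(310,203)),('blk',(400,270))):
  print(n,inv(px2w(t,p[0]/5+165,p[1]/5+150)).round(4))
for q in[(507,245),(488,328)]: print('near end',inv(px2w(t,q[0]/5+164.6,q[1]/5+149.6,h=.04)).round(4))
s=r.sense();print(np.abs(s['qvel']).max(),s['clock'])
E
```

```text
paddle [0.1688 0.0007 0.0852]
arm [0.0031 0.0011 0.0737]
arm2 [ 0.0345 -0.0014  0.0672]
blk [-0.0247  0.0141  0.0409]
near end [-0.077  -0.0208  0.04  ]
near end [-0.0822  0.029   0.04  ]
0.025532396968097764 8.15
```

```bash
python3 -c "
from rig import r
print(r.sign_off())"
```

```text
the job is handed in; nothing more can be done
None
```

The block is home against the end stop and the clamp is locked on it. I handed the job in at about 8.2 s of the 43 s allowed; the hand-in reports no verdict.

- **Block:** I pushed it with closed fingertips until resistance rose to about 13 N. In the last top image its near end averages jig x = -80 mm, which is where fully home puts it. The two corners read -77 and -82 mm; the original corners scattered by a similar amount, so I take this as reading error.
- **Clamp:** I pushed the paddle over with about 7 N, and the force fell to zero once it passed the dead point. The paddle's top then measured 85 mm high at jig x = 169 mm, which matches the locked angle. The pressing arm lies roughly level, its top read at 67–74 mm against about 68 mm expected, and the foot is on the block.
- **Surroundings:** In the last top image the hammer, jar, tub, offcut and coloured blocks sit at the same pixels as at the start. The hand is about 0.25 m clear of the jig and touching nothing.

While lowering behind the block, the tool position wandered about 5 mm; the force stayed near 1 N and I corrected it before pushing. No final check failed.

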